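# Book a sample tube out of the carousel and lay it on the roller mixer

## Robot

A 7-joint arm with a two-finger parallel gripper is mounted at the origin on the work surface. World frame = base frame: x ahead of the robot, y to its left, z up, the work surface at z = 0. Lengths are in mm, angles in rad, forces in N, time in s.
With the tool pointing down it reaches from about 400 to 925 mm from the base axis. Payload 5.6 kg.
Tool frame: the origin (TCP) lies between the finger pads; the fingertips stand tip_reach ahead of it and the grasp point (between the pads) lies 6 mm ahead of it (tip_reach is the distance from the TCP to the fingertips, in mm); z points along the fingers, x is the direction in which the jaws open and shut, and the axes are right-handed (so a half turn about z gives the same grasp; the last joint's range is limited). The gripper opens to 85 mm and grips with 20 to 120 N. Pads are 22 mm wide; open, the fingers measure 114 mm over their backs; the gripper's body (76 mm by 85 mm) begins 54 mm behind the grasp point. The pads swing forward as they close: fully open they stand 13 mm farther back than shut.
Start: joints at [1.283, 0.468, -0.012, 1.603, 0.006, 1.071, -0.056], TCP at [157.494, -630.637, 256.29] pointing down, gripper open.
Joint ranges: [-2.53, 2.53], [-0.31, 2.02], [-1.57, 1.55], [0.28, 2.44], [-1.29, 4.43], [0.15, 1.84], [-2.92, 2.92]. Speed limits (rad/s): [2.57, 2.57, 3.14, 3.14, 3.14, 3.14, 3.14].

## Interface

Orientations are given as a rotation vector (axis times angle).
In Python, from plant import state, capture, sign_off, tip_reach gives the robot as it stands.
- The arm moves only by the tool servo_tool, never from a script. Its argument "series" is a list that holds one entry, the list of rows, each a list of 5 numbers: the shift along the tool's x, y, z in mm, then the turn about the tool's z in rad, then the finger opening in mm, from 0 to 85.4. A call has 1 to 12 rows; each row is the pose to reach, as a shift and turn from the pose measured when the call began, along the tool's axes at that moment; what a row does not reach only later rows make up. A row lasts 1/8 s, in which the tool goes at most 62.5 mm and 10.7 degrees, less where a joint would pass 70% of its speed; a pose out of reach is approached as far as the arm can. A call with a gripper value outside its range is refused whole. The fingers move at their own pace and stop on an object; "force" is the grip in N (left out, the last holds). Time passes only in rows, so rows that repeat a pose let the fingers close. It gives the time, the measured TCP pose, the force and the opening at its end, in the units of the state.
- state(): the state, without advancing time (a new reading comes with each control period).
- capture(name): name is "side" or "top" or "wrist"; returns a dict with "frame" (400x640x3 uint8, red, green, blue), "depth" (400x640 float32, mm along the optical axis (not along the pixel's ray), 0 where there is no reading), "fov_y" (degrees; the focal length in pixels is half the picture's height over the tangent of half this angle, whatever the lens; pixels are square), "cx", "cy" (the principal point, pixels), "cam_to_world" (4x4, takes a point from camera to world coordinates). Camera axes: x right, y down, z forward; pixel columns grow to the right and rows downward; lengths in mm; the calibration is good to about 2 mm. The wrist camera is an equidistant fisheye: a pixel r from the principal point sees the ray r / f radians off the axis. A picture is of the moment at which its call begins.
- sign_off(): hands the job in, once; it reports no verdict.
The state is a dict: "t": time; "joints": joint angles; "qd": joint speeds; "joint_efforts": joint torques, N m; "tool_pos": TCP position; "eef_rot": TCP orientation; "wrist_force": force on the tool from outside, world axes, zero at the start; "moment": the same for the moment, N m; "opening": opening from 0.0 (shut) to 1.0 (fully open).
Only numpy, scipy, OpenCV 4.12 (cv2) and the standard library are available. Lean on these libraries where they do the work, as an engineer would, in place of code of your own. Each camera call takes 0.05 s, during which the arm holds its last target.

## Task

Turn the sample carousel until the one tall tube stands in the middle of the hood's open front, then lift it out and lay it in the sloping cradle of the tube reader, foot down on the stop, and let go so that it is read. Then pick it up again and lay it gently on the roller mixer, level in an empty groove between two rollers and wholly on the rollers. Leave the other tubes and pots standing or lying where they belong and the things on the bench where they are.

Things in the scene. Friction and masses are not known exactly. Their poses are not given: they have to be found in the camera images.
- base: Fixed stand of the sample carousel: a round white housing 284 mm across, 30 mm high. Origin: centre of its underside, on the table and on the carousel's turning axis; z up. Its -x direction is the open front of the hood and points roughly at the robot.
- hood (a point): Centre of the top of the clear plastic hood that stands on the base, on the turning axis, 176 mm above the table. Wall at radius 132 to 136 mm, flat roof 172 to 176 mm above the table with a hole of radius 32 mm round the axis. It covers the back and sides; wall and roof are open over the 120 degrees centred on the base's -x direction.
- rotor: The turning part: a grey disc 240 mm across with six upright sleeves, one every 60 degrees, the first on its -x side. Origin on the turning axis 32 mm above the table, z up. It turns endlessly either way about z with light friction (0.05 N m) and stays where it is left. The tall tube starts in the first sleeve, so it faces the open front when the rotor's yaw equals the base's.
- sleeve (a point): Centre of the rim of the rotor's first sleeve (the tall tube's), 88 mm from the turning axis and 83 mm above the table. Aluminium, inner radius 16 mm, outer radius 20 mm, 45 mm high.
- handle (a point): Grip point of the rotor's black centre handle, on the turning axis 210 mm above the table: a bar 14 mm wide (along the rotor's x), 60 mm long (along the rotor's y) and 34 mm high, from 188 to 222 mm above the table, clear above the hood roof. Turning it turns the rotor.
- tall_tube: The wanted tube, the only tall one in the carousel: capped, 118 mm long, milky body 29 mm in diameter, cone foot over the first 15 mm (flat tip 11 mm), white label, ribbed grey cap 34 mm in diameter over the last 14 mm. Mass 40 to 85 g. Origin: centre of the foot tip; z along the tube towards the cap. In its sleeve the foot stands 41 mm above the table (cap top 159 mm).
- tall_tube_mid (a point): Middle of the tall tube, on its axis, 59 mm from the foot tip.
- reader: Tube reader, fixed: a cream wedge 130 mm (x) by 76 mm (y), 74 mm high at its -x end, which points roughly to the robot's right. Origin: centre of its underside, on the table. Its face slopes down at 45 degrees towards +x, 26 mm below the axis of a tube in the cradle on it, to a low ledge 12 mm high.
- cradle: Steel V cradle on the reader. Origin: where the centre of the tube's foot tip belongs, on the foot stop, 36 mm above the table. z: up the slope at 45 degrees (towards the reader's -x end), the axis of a lying tube from foot to cap. x: out of the V, up. y: across. It carries the tube from 18 to 82 mm above the foot, stays 7 mm below its axis and within 15 mm sideways at its top edge (19 at its base). A tube let go higher up may stay.
- mixer: Roller mixer, switched off, fixed: white housing 360 mm (x) by 206 mm (y). Origin: centre of its underside, on the table. Five still rollers lie along its x, 30 mm in diameter, 288 mm long, at y = -72, -36, 0, 36 and 72 mm, tops 90 mm above the table, between end cheeks 92 mm high.
- groove (a point): Middle of one of the empty grooves between two rollers of the mixer (grooves at the mixer's y = -54, -18, 18, 54 mm; this is 18 mm), at the height of the axis of a tube lying there, 99 mm above the table. A tube in a groove is level to within 3 degrees.
- old_tube: Another such 118 mm tube, already lying in the mixer's groove at y = -54 mm. Origin: centre of its foot tip; z along the tube towards its cap. To be left lying.
- pot_a: Flat-bottomed sample container standing in a sleeve of the carousel: 28 mm in diameter, 93 mm tall, grey cap 30 mm. Origin: centre of its underside.
- pot_b: As pot_a, in another sleeve.
- pot_c: As pot_a but 75 mm tall, in another sleeve.
- reagent: Small amber bottle, 42 mm in diameter, 88 mm tall, on the table. Origin: centre of its underside.
- jar: White specimen jar, 58 mm in diameter, 60 mm tall, on the table. Origin: centre of its underside.
- microrack: Low white rack of small tubes, 62 x 150 x 32 mm, on the table. Origin: centre of its underside.
There are look-alikes about, which are no part of the job. What is shaped like the reader but orange is not meant.

How it is judged (in metres and radians):
On the way, in this order (a step that is already met when the one before it is completed fails the run):
1. the carousel is turned and at rest, with the tall tube, still in its sleeve, in the middle of the open front (within about 20 degrees) (x of tall_tube in the frame of base below -0.06 m and y of tall_tube in the frame of base between -0.032 and 0.032 m and z of tall_tube in the frame of base below 0.055 m and angular speed of rotor below 0.15 rad/s), for 0.2 s.
2. the tall tube lies in the reader's cradle, foot on the stop, let go and still (distance between tall_tube and cradle below 0.012 m and angle between the z axis of tall_tube and the z axis of cradle, either way round below 0.1 rad and contact force between the fingers and tall_tube below 0.3 N and linear speed of tall_tube below 0.02 m/s), for 0.3 s.
At the end, for the whole second after the job is handed in: The tall tube lies on the roller mixer in a groove between two rollers: its middle within 88 mm of the mixer's centre along the rollers and within 65 mm across, its axis along the rollers within 0.1 rad, level within 0.13 rad, 93 to 105 mm above the table; let go and at rest (x of tall_tube_mid in the frame of mixer between -0.088 and 0.088 m and y of tall_tube_mid in the frame of mixer between -0.065 and 0.065 m and z of tall_tube_mid in the frame of mixer between 0.093 and 0.1055 m and angle between the z axis of tall_tube and the x axis of mixer, either way round below 0.1 rad and angle between tall_tube's own z axis and vertical between 1.44 and 1.7 rad and contact force between the fingers and tall_tube below 0.3 N and linear speed of tall_tube below 0.02 m/s and angular speed of tall_tube below 0.3 rad/s); the robot touches nothing.
It fails at once if the tall tube is dropped (moves faster than 0.75 m/s while not held) (linear speed of tall_tube above 0.75 m/s and contact force between the fingers and tall_tube below 0.05 N).
It fails at once if a pot in the carousel is tipped or pulled out (angle between any of pot_a, pot_b, pot_c's own z axis and vertical above 0.4 rad or height (world z) of any of pot_a, pot_b, pot_c above 0.07 m).
It fails at once if the tube already on the mixer is moved by more than 30 mm (distance of old_tube from where it was at the start of the episode above 0.03 m).
It fails at once if a thing on the bench is moved by more than 30 mm or tipped (distance of any of reagent, jar, microrack from where it was at the start of the episode above 0.03 m or angle between any of reagent, jar's own z axis and vertical above 0.4 rad).
It also fails if it takes over 64 s, if anything falls off the work surface, if the arm or the gripper's body presses on something with over 40 N, if the wrist force passes 120 N, or if a joint passes its speed limit or range.

## Working session

There is one attempt and no reset: what is moved stays moved. The work goes in short steps, Python scripts to look and compute and a tool call to move; the robot and the scene stay as the last step left them, time stands still between calls to the robot, and variables do not carry over. Pictures are saved under pics/ and viewed, and the job is handed in when it is done.

Besides the shell and the picture viewer there is one more tool, called by a JSON object that holds its "fn" and its "kwargs", one argument or row to a line. servo_tool: Moves the arm, as the interface text tells. Its arguments: {"type":"object","properties":{"series":{"type":"array","items":{"type":"array","items":{"type":"array","items":{"type":"number"}}}},"force":{"type":"number"}},"required":["series"]}

```bash
mkdir -p pics; ls; cat > h.py <<'E'
import numpy as np, cv2, pickle
from plant import state, capture, sign_off, tip_reach
def grab(n,tag):
    c=capture(n); pickle.dump(c,open(f'pics/{tag}.pkl','wb')); cv2.imwrite(f'pics/{tag}.png',c['frame'][:,:,::-1]); return c
def load(tag): return pickle.load(open(f'pics/{tag}.pkl','rb'))
def ray(c,u,v,fish=False):
    f=200/np.tan(np.radians(c['fov_y'])/2); x=(u-c['cx']); y=(v-c['cy'])
    if fish:
        r=np.hypot(x,y); th=r/f; d=np.array([np.sin(th)*x/max(r,1e-9),np.sin(th)*y/max(r,1e-9),np.cos(th)])
    else: d=np.array([x/f,y/f,1.])
    M=np.array(c['cam_to_world']); return M[:3,3],M[:3,:3]@d
def onz(c,u,v,z,fish=False):
    o,d=ray(c,u,v,fish); return o+d*(z-o[2])/d[2]
def cloud(c):
    f=200/np.tan(np.radians(c['fov_y'])/2); v,u=np.mgrid[0:400,0:640]; D=c['depth']
    P=np.stack([(u-c['cx'])/f*D,(v-c['cy'])/f*D,D],-1); M=np.array(c['cam_to_world'])
    return P@M[:3,:3].T+M[:3,3]
def proj(c,p):
    M=np.array(c['cam_to_world']); q=M[:3,:3].T@(np.asarray(p)-M[:3,3]); f=200/np.tan(np.radians(c['fov_y'])/2)
    return q[0]/q[2]*f+c['cx'],q[1]/q[2]*f+c['cy']
E
python3 - <<'E'
from h import *
print(state(), tip_reach if not callable(tip_reach) else tip_reach())
for n in('side','top','wrist'):
    c=grab(n,n+'0'); print(n,c['fov_y'],c['cx'],c['cy'],np.round(c['cam_to_world'],3).tolist())
E
```

```text
pics
{'t': 0.0, 'joints': array([ 1.28301826,  0.46839512, -0.01166101,  1.60361159,  0.00599836,
        1.07141473, -0.05629185]), 'qd': array([ 6.68174501e-04,  1.34614436e-03, -3.21028048e-04, -5.06131153e-05,
       -5.40584165e-04, -1.86585414e-04, -8.72700187e-04]), 'joint_efforts': array([-3.27004018e-04, -5.32394350e+01,  2.08199228e-02, -2.51307070e+01,
        1.13269215e-02,  7.67325168e-03,  1.03196692e-05]), 'tool_pos': array([ 157.3679767 , -630.13302187,  255.33165771]), 'eef_rot': array([-2.47521278e+00,  1.93299679e+00,  2.31078319e-03]), 'wrist_force': array([-0.13784495,  0.48675686, -0.28843902]), 'moment': array([ 0.0553507 , -0.00142295,  0.00098213]), 'opening': 0.9991153775038002} 25.0
side 52.1309724739137 322.4285636802969 202.77295775285796 [[-0.829, -0.294, 0.475, 34.733], [-0.559, 0.413, -0.719, 729.948], [0.015, -0.862, -0.507, 659.584], [0.0, 0.0, 0.0, 1.0]]
top 57.14139102987487 321.3410300859098 201.85868796972738 [[-0.022, -0.988, 0.15, 355.234], [-1.0, 0.022, -0.0, 17.892], [-0.003, -0.15, -0.989, 1033.594], [0.0, 0.0, 0.0, 1.0]]
wrist 65.70646984690485 319.6388539021321 197.96125365892385 [[0.243, -0.934, -0.261, 222.198], [-0.97, -0.235, -0.064, -612.015], [-0.001, 0.269, -0.963, 373.41], [0.0, 0.0, 0.0, 1.0]]
```

View pics/side0.png

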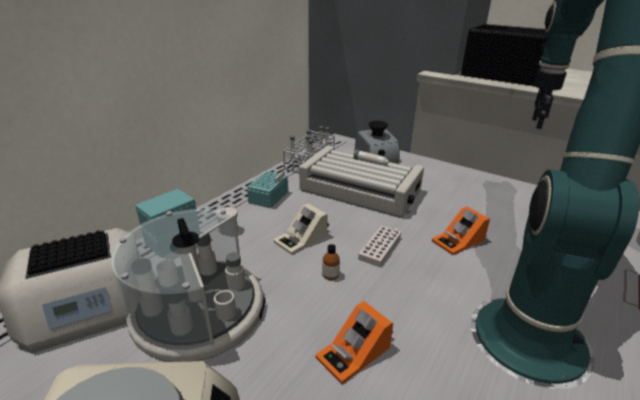

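View pics/top0.png

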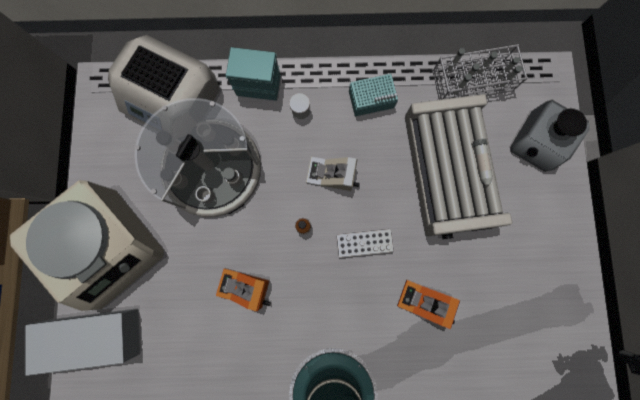

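View pics/wrist0.png

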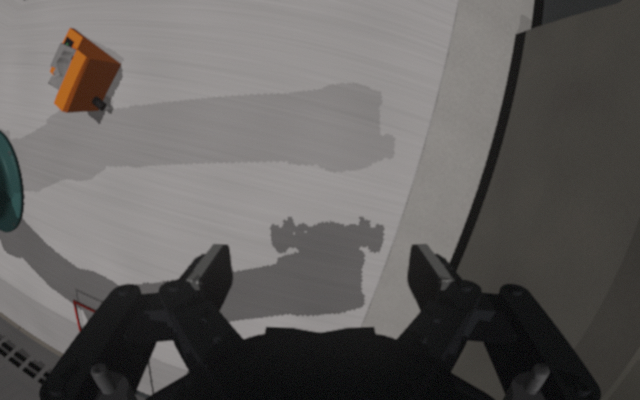

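```bash
python3 - <<'E'
from h import *
t=load('top0')['frame'][:,:,::-1]; s=load('side0')['frame'][:,:,::-1]
a=cv2.resize(t[90:225,125:270],None,fx=5,fy=5,interpolation=2)[:600]
cv2.imwrite('pics/ca.png',a[:, :800])
cv2.imwrite('pics/cb.png',cv2.resize(s[195:365,100:280],None,fx=3.5,fy=3.5,interpolation=2))
cv2.imwrite('pics/cc.png',cv2.resize(t[85:250,290:520],None,fx=3.4,fy=3.4,interpolation=2))
E
```

```text
(no output)
```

View pics/ca.png

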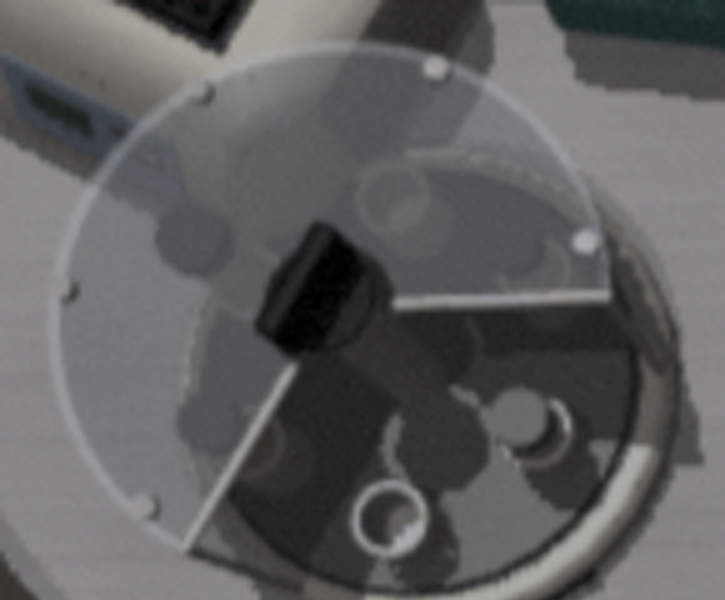

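View pics/cb.png

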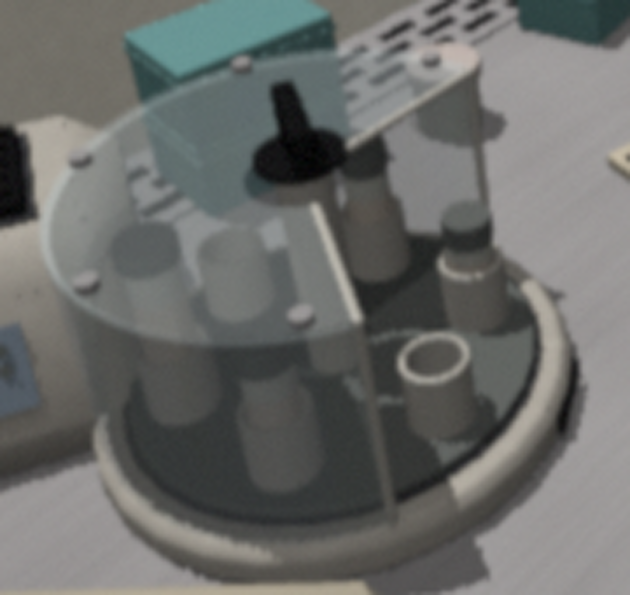

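View pics/cc.png

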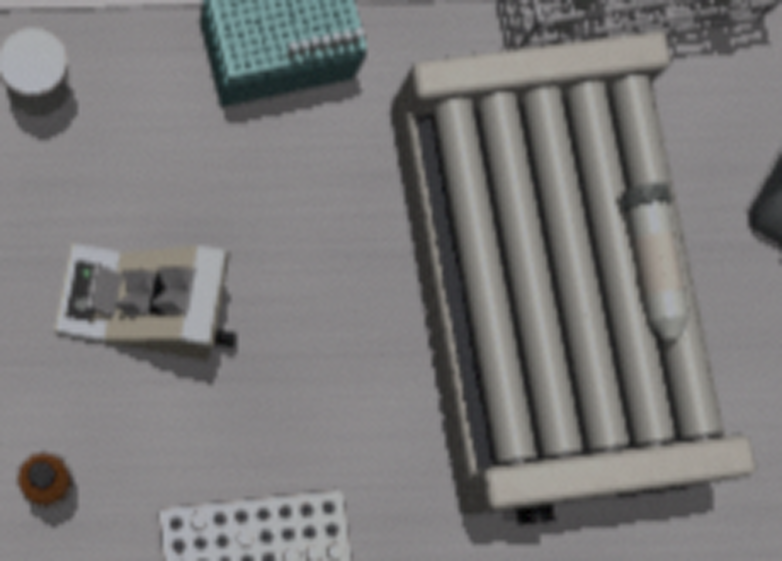

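```bash
python3 - <<'E'
from h import *
from scipy.optimize import least_squares
c=load('top0'); P=lambda x,y:(125+x/5,90+y/5)
pts=np.array([onz(c,*P(*q),176)[:2] for q in [(50,310),(186,550),(612,296),(330,42),(140,125),(100,190),(420,55),(520,110),(580,190),(70,400),(120,490)]])
r=least_squares(lambda p:np.hypot(*(pts-p[:2]).T)-136,[700,200]); A=r.x; print('axis',A,np.round(r.fun,1))
pts2=np.array([onz(c,*P(*q),30)[:2] for q in [(650,455),(600,535),(530,590),(672,380)]]); print(pts2,np.hypot(*(pts2-A).T))
# opening edges at z176
for q in[(612,296),(395,305),(186,550),(295,367)]:
    p=onz(c,*P(*q),176)[:2]-A; print('edge',p,np.degrees(np.arctan2(p[1],p[0])),np.hypot(*p))
for n,q,z in[('tall?',(195,240),159),('b',(208,415),136),('c',(520,418),118),('e1',(390,518),83),('e2',(393,195),83),('b118',(208,415),118),('c136',(520,418),136)]:
    p=onz(c,*P(*q),z)[:2]-A; print(n,p,np.degrees(np.arctan2(p[1],p[0])),np.hypot(*p))
for q in[(327,222),(368,255),(300,355),(258,322)]:
    p=onz(c,*P(*q),222)[:2]; print('handle',p, p-A)
E
```

```text
axis [614.38326006 327.73017636] [ 1.5 -2.2 -1.9  0.9  1.3 -3.7 -1.5 -3.3 -4.7 -3.7 -4.4]
[[570.58228874 201.59929429]
 [525.95860548 229.09666173]
 [496.06046428 267.46260252]
 [613.27427472 189.4587446 ]] [133.51975322 132.46693831 132.78729027 138.27587892]
edge [   3.70240759 -134.09584751] -88.4184562501478 134.14694980476156
edge [  1.63011299 -29.26985219] -86.81234434009053 29.315209631948026
edge [-116.01729504   66.65736413] 150.12061700848494 133.80290333590048
edge [-28.07032201  18.03439259] 147.28039551444857 33.36438660903154
tall? [42.3958701  76.33821521] 60.95356910821203 87.3208617828706
b [-41.03492549  76.12369681] 118.32714779038615 86.47937514298495
c [-41.88299736 -75.72802062] -118.94572364945037 86.53853809035874
e1 [-85.87040286   0.79401734] 179.47021855853916 85.87407379452716
e2 [91.4065282   3.82623139] 2.396973219770714 91.48657521457184
b118 [-36.66094593  83.86362786] 113.61252139376221 91.52667935569218
c136 [-46.15431466 -80.33047968] -119.87975601808222 92.64559745167475
handle [642.26433378 315.76631373] [ 27.88107373 -11.96386263]
handle [626.04779639 296.43013545] [ 11.66453634 -31.30004091]
handle [579.48679842 326.09047903] [-34.89646164  -1.63969733]
handle [595.44581922 345.80791619] [-18.93744083  18.07773983]
```

```bash
python3 - <<'E'
from h import *
c=load('side0'); A=np.array([614.5,326.5])
for a in range(0,360,60):
    t=np.radians(a+0); p=A+88*np.array([np.cos(t),np.sin(t)])
    o=[]
    for z in(83,116,134,159):
        u,v=proj(c,[*p,z]); o.append((round((u-100)*3.5),round((v-195)*3.5)))
    print(a,o)
c=load('top0')
for a in range(0,360,60):
    t=np.radians(a+0); p=A+88*np.array([np.cos(t),np.sin(t)])
    o=[]
    for z in(83,116,134,159):
        u,v=proj(c,[*p,z]); o.append((round((u-125)*5),round((v-90)*5)))
    print('top',a,o)
C=cloud(c)
for n in('top',):
    m=(C[...,2]>212)&(C[...,2]<235)&(np.hypot(C[...,0]-614,C[...,1]-326)<50); q=C[m][:,:2]; print(m.sum(),q.mean(0),cv2.minAreaRect(q.astype(np.float32)),C[m][:,2].mean())
c=load('side0');C=cloud(c)
m=(C[...,2]>200)&(C[...,2]<235)&(np.hypot(C[...,0]-614,C[...,1]-326)<50); q=C[m][:,:2]; print(m.sum(),q.mean(0),cv2.minAreaRect(q.astype(np.float32)),C[m][:,2].mean())
E
```

```text
0 [(243, 240), (233, 198), (228, 174), (221, 141)]
60 [(183, 337), (171, 293), (165, 268), (156, 233)]
120 [(284, 401), (275, 356), (269, 330), (261, 294)]
180 [(444, 353), (437, 309), (434, 284), (429, 248)]
240 [(482, 254), (477, 212), (474, 188), (470, 154)]
300 [(383, 204), (377, 163), (373, 140), (368, 107)]
top 0 [(402, 201), (382, 179), (371, 166), (354, 148)]
top 60 [(258, 282), (233, 263), (219, 252), (198, 237)]
top 120 [(252, 443), (226, 429), (212, 421), (190, 410)]
top 180 [(394, 522), (373, 511), (361, 504), (344, 495)]
top 240 [(540, 437), (524, 423), (515, 415), (502, 403)]
top 300 [(542, 276), (527, 257), (518, 246), (505, 230)]
184 [616.31017309 329.53728394] ((617.6144409179688, 330.6061706542969), (14.958436012268066, 59.01038360595703), 61.252166748046875) 220.53276679887477
211 [609.73260367 338.79621015] ((616.4418334960938, 334.03338623046875), (13.884086608886719, 58.849830627441406), 60.87603759765625) 216.40195628053087
```

```bash
cat >> h.py <<'E'
from scipy.spatial.transform import Rotation as R
def psi(s=None):
    s=s or state(); x=R.from_rotvec(s['eef_rot']).as_matrix()[:,0]; return np.degrees(np.arctan2(x[1],x[0]))
def go(*targets):
    s=state(); M=R.from_rotvec(s['eef_rot']).as_matrix(); p0=psi(s)
    print('t',round(s['t'],2),'tcp',np.round(s['tool_pos'],1),'psi',round(p0,1),'q',np.round(s['joints'],2),'F',np.round(s['wrist_force'],1),'op',round(s['opening']*85.4,1))
    for x,y,z,ps in targets:
        d=M.T@(np.array([x,y,z])-s['tool_pos']); t=-np.radians(ps-p0)
        print((x,y,z,ps),'->',np.round(d,1).tolist(),round(float(t),3))
E
python3 - <<'E'
from h import *
go((480,-150,265,-98),(616.5,330,265,-119))
E
```

```text
t 0.15 tcp [ 157.4 -630.3  255.6] psi -76.0 q [ 1.28  0.47 -0.01  1.6   0.01  1.07 -0.06] F [ 1.4  0.3 -0.2] op 85.6
(480, -150, 265, -98) -> [-387.8, -429.4, -9.0] 0.384
(616.5, 330, 265, -119) -> [-820.4, -678.1, -8.4] 0.751
```

Candidates for the reader: cream wedge at top px (332,172) – chosen; orange wedges at (243,289) and (428,304) – not meant. For the tube: cap at top px (164,138), rotor at 60°, tallest under the hood – chosen; other caps at (167,173), (229,174) and the short one near (233,144) are pots; the tube at (483,165) is already on the mixer.

{"fn": "servo_tool", "kwargs": {
  "series": [
    [[-388,-429,-9,0.38,85],[-388,-429,-9,0.38,85],[-388,-429,-9,0.38,85],[-388,-429,-9,0.38,85],[-388,-429,-9,0.38,85],[-388,-429,-9,0.38,85],[-388,-429,-9,0.38,85],[-388,-429,-9,0.38,85],[-388,-429,-9,0.38,85],[-820,-678,-9,0.75,85],[-820,-678,-9,0.75,85],[-820,-678,-9,0.75,85]]
  ],
  "force": 30
}}

```text
t: 1.65
tool_pos: [520.0, 1.4, 265.0]
eef_rot: [-1.59, 2.709, 0.001]
wrist_force: [0.1, 0.4, -0.4]
opening: 0.995
```

```bash
python3 - <<'E'
from h import *
go((616.5,330,265,-119))
E
```

```text
t 1.65 tcp [520.    1.4 265. ] psi -119.2 q [ 0.19  0.26 -0.3   1.89  0.09  1.   -2.23] F [ 0.1  0.4 -0.4] op 85.0
(616.5, 330, 265, -119) -> [-334.0, 76.0, 0.2] -0.003
```

{"fn": "servo_tool", "kwargs": {
  "series": [
    [[-334,76,0,0,85],[-334,76,0,0,85],[-334,76,0,0,85],[-334,76,0,0,85],[-334,76,0,0,85],[-334,76,0,0,85],[-334,76,0,0,85],[-334,76,0,0,85]]
  ]
}}

```text
t: 2.65
tool_pos: [616.5, 328.9, 264.6]
eef_rot: [1.589, -2.709, 0.0]
wrist_force: [-0.1, -0.1, -0.0]
opening: 0.994
```

```bash
python3 - <<'E'
from h import *
c=grab('wrist','w1')
go((616.5,330,219,-119))
f=200/np.tan(np.radians(c['fov_y'])/2)
M=np.array(c['cam_to_world'])
im=c['frame'][:,:,::-1].copy()
for p in[(616.5,330,222),(616.5+30*np.cos(np.radians(151)),330+30*np.sin(np.radians(151)),222),(616.5-30*np.cos(np.radians(151)),330-30*np.sin(np.radians(151)),222)]:
    q=M[:3,:3].T@(np.array(p)-M[:3,3]); th=np.arctan2(np.hypot(q[0],q[1]),q[2]); r=f*th/np.hypot(q[0],q[1]); u=(q[0]*r+c['cx'],q[1]*r+c['cy']); print(u)
    cv2.circle(im,tuple(int(a) for a in u),3,(0,0,255),-1)
cv2.imwrite('pics/w1b.png',im)
E
```

```text
t 2.7 tcp [616.7 328.3 264.9] psi -119.3 q [-0.3   0.58 -0.36  1.44  0.21  1.16 -2.77] F [ 0.4  0.6 -0.7] op 84.8
(616.5, 330, 219, -119) -> [-1.4, 1.0, 45.9] -0.005
(np.float64(319.61572091982316), np.float64(235.47385178848702))
(np.float64(319.75948248925937), np.float64(281.4646363562533))
(np.float64(319.45447958968185), np.float64(183.08998023053735))
```

View pics/w1b.png

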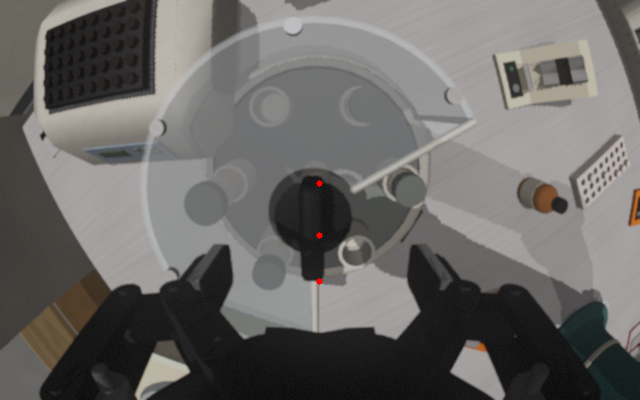

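```bash
python3 - <<'E'
from h import *
c=load('w1'); im=c['frame'][:,:,::-1]
g=cv2.convertScaleAbs(im[160:300,250:390],alpha=3,beta=0)
cv2.imwrite('pics/w1c.png',cv2.resize(g,None,fx=4,fy=4,interpolation=2))
for u,v in[(312,228)]:
    o,d=ray(c,u,v,True); print(o+d*(222-o[2])/d[2])
E
```

```text
[622.48536691 331.49937963 222.        ]
```

View pics/w1c.png

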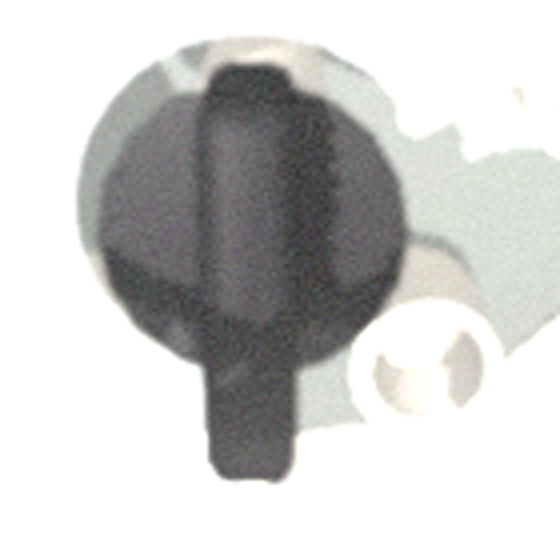

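```bash
python3 - <<'E'
from h import *
go((619.5,332,220,-119))
E
```

```text
t 2.7 tcp [616.7 328.3 264.9] psi -119.3 q [-0.3   0.58 -0.36  1.44  0.21  1.16 -2.77] F [ 0.4  0.6 -0.7] op 84.8
(619.5, 332, 220, -119) -> [-4.6, -0.6, 44.9] -0.005
```

{"fn": "servo_tool", "kwargs": {
  "series": [
    [[-4.6,-0.6,20,0,60],[-4.6,-0.6,45,0,40],[-4.6,-0.6,45,0,30],[-4.6,-0.6,45,0,20],[-4.6,-0.6,45,0,5],[-4.6,-0.6,45,0,5],[-4.6,-0.6,45,0,5],[-4.6,-0.6,45,0,5]]
  ],
  "force": 30
}}

```text
t: 3.7
tool_pos: [620.0, 332.1, 220.8]
eef_rot: [-1.587, 2.71, -0.001]
wrist_force: [1.3, 0.5, 2.1]
opening: 0.156
```

```bash
python3 - <<'E'
from h import *
go((619.5,332,220,-119))
E
```

```text
t 3.7 tcp [620.  332.1 220.8] psi -119.3 q [-0.31  0.62 -0.35  1.47  0.23  1.09 -2.79] F [1.3 0.5 2.1] op 13.3
(619.5, 332, 220, -119) -> [0.4, 0.4, 0.8] -0.005
```

{"fn": "servo_tool", "kwargs": {
  "series": [
    [[0,0,0,-0.1,5],[0,0,0,-0.25,5],[0,0,0,-0.4,5],[0,0,0,-0.55,5],[0,0,0,-0.7,5],[0,0,0,-0.85,5],[0,0,0,-1.0,5],[0,0,0,-1.15,5],[0,0,0,-1.3,5],[0,0,0,-1.45,5],[0,0,0,-1.6,5],[0,0,0,-1.75,5]]
  ]
}}

```text
t: 5.2
tool_pos: [619.2, 334.4, 220.9]
eef_rot: [-3.097, 0.508, -0.0]
wrist_force: [0.5, 6.0, -2.0]
opening: 0.159
```

```bash
python3 - <<'E'
from h import *
go((619.5,332,220,31))
E
```

```text
t 5.2 tcp [619.2 334.4 220.9] psi -18.6 q [-0.08  0.72 -0.73  1.45  0.5   1.16 -1.22] F [ 0.5  6.  -2. ] op 13.6
(619.5, 332, 220, 31) -> [1.1, 2.2, 0.8] -0.866
```

{"fn": "servo_tool", "kwargs": {
  "series": [
    [[0.5,1,0,-0.15,5],[0.5,1,0,-0.3,5],[0.5,1,0,-0.45,5],[0.5,1,0,-0.6,5],[0.5,1,0,-0.75,5],[0.5,1,0,-0.83,5],[0.5,1,0,-0.87,5],[0.5,1,0,-0.87,5],[0.5,1,0,-0.87,5]]
  ]
}}

```text
t: 6.32
tool_pos: [617.8, 334.3, 220.9]
eef_rot: [-3.022, -0.845, 0.001]
wrist_force: [-4.9, 2.0, 2.0]
opening: 0.159
```

```bash
python3 - <<'E'
from h import *
go((619.5,332,220,31))
c=grab('top','t2'); c2=grab('side','s2')
t=c['frame'][:,:,::-1]; s=c2['frame'][:,:,::-1]
cv2.imwrite('pics/t2c.png',cv2.resize(t[90:225,125:270],None,fx=4,fy=4,interpolation=2))
cv2.imwrite('pics/s2c.png',cv2.resize(s[195:365,100:280],None,fx=3.5,fy=3.5,interpolation=2))
E
```

```text
t 6.33 tcp [617.8 334.3 220.9] psi 31.3 q [ 0.01  0.79 -0.92  1.45  0.64  1.22 -0.44] F [-4.9  2.   2. ] op 13.6
(619.5, 332, 220, 31) -> [0.2, 2.8, 0.8] 0.004
```

View pics/t2c.png

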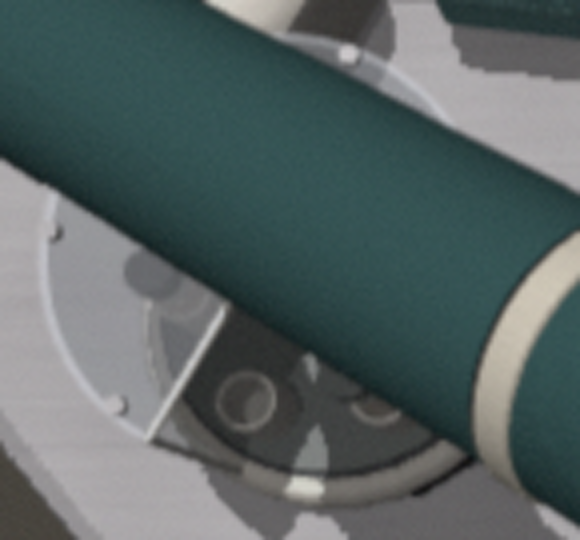

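View pics/s2c.png

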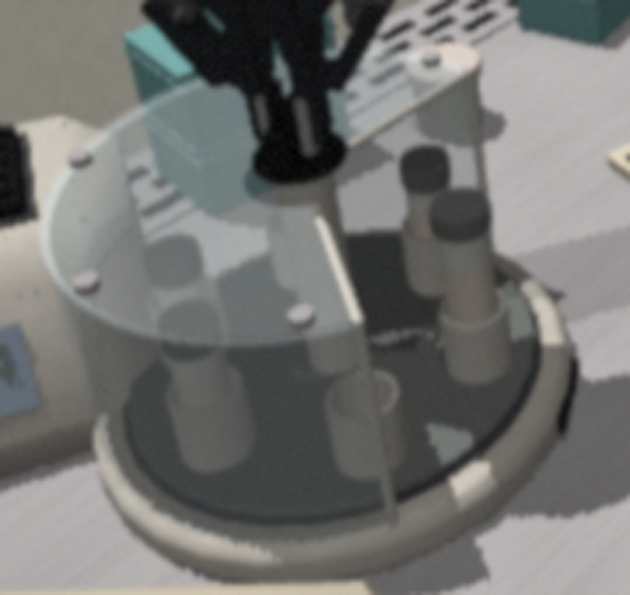

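```bash
python3 - <<'E'
from h import *
c=load('top0'); print('marker',onz(c,201.2,211.2,30))
for n in('top0','side0'):
    c=load(n); C=cloud(c)
    ctr=onz(load('top0'),332,172,40); 
    m=(np.hypot(C[...,0]-ctr[0],C[...,1]-ctr[1])<85)&(C[...,2]>9)
    q=C[m]; r=cv2.minAreaRect(q[:,:2].astype(np.float32)); print(n,ctr,m.sum(),r,q[:,2].max())
    h=q[q[:,2]>68]; print('hi',cv2.minAreaRect(h[:,:2].astype(np.float32)),h.mean(0))
c=load('top0')
pts=np.array([(210,295)]);
t=c['frame'][:,:,::-1]
cv2.imwrite('pics/rd.png',cv2.resize(t[145:200,295:370],None,fx=10,fy=10,interpolation=2))
s=load('side0')['frame'][:,:,::-1]
cv2.imwrite('pics/rs.png',cv2.resize(s[195:260,265:335],None,fx=9,fy=9,interpolation=2))
E
```

```text
marker [489.01105621 349.51524242  30.        ]
top0 [589.01412371 -13.48778776  40.        ] 1363 ((591.300537109375, -19.996665954589844), (149.68228149414062, 77.07156372070312), 77.95886993408203) 89.16295184590308
hi ((585.221435546875, -48.27043151855469), (51.71366500854492, 76.93840026855469), 78.2240219116211) [583.45848171 -52.67169331  75.31599115]
side0 [589.01412371 -13.48778776  40.        ] 1419 ((591.6525268554688, -16.656295776367188), (150.38906860351562, 82.6136703491211), 79.75321960449219) 86.68030637708137
hi ((586.4305419921875, -44.35988235473633), (52.05082321166992, 78.52233123779297), 78.26729583740234) [580.86241436 -45.69100039  74.86250244]
```

View pics/rd.png

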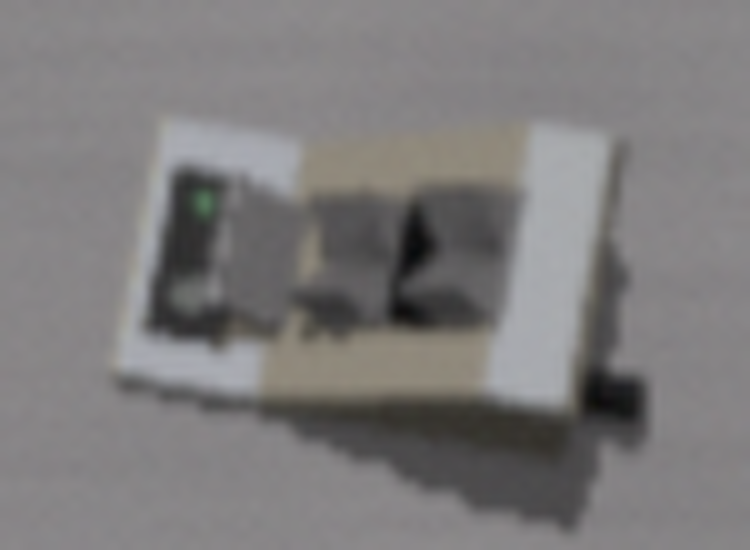

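View pics/rs.png

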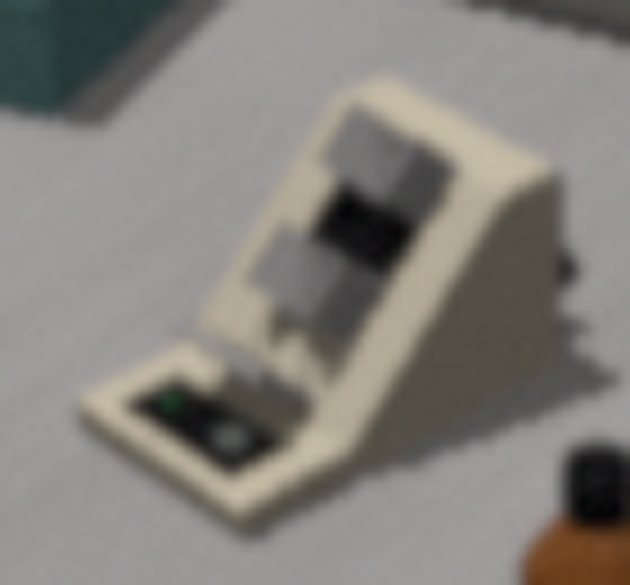

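```bash
python3 - <<'E'
from h import *
c=load('top0'); P=lambda q:(295+q[0]/10-.45+.0,145+q[1]/10-.45)
L={}
for n,q,z in[('lowF',(165,118),12),('lowN',(118,375),12),('ledgeF',(303,145),12),('ledgeN',(258,402),12),('topinF',(530,122),74),('topinN',(485,398),74),('topoutF',(615,132),74),('topoutN',(575,410),74)]:
    L[n]=onz(c,*P(q),z); print(n,np.round(L[n],1))
s=load('side0'); Q=lambda q:(265+q[0]/9-.45,195+q[1]/9-.45)
for n,q,z in[('lowF',(78,402),12),('lowN',(245,525),12),('topoutF',(390,78),74),('topoutN',(555,172),74),('topinF',(335,105),74),('topinN',(505,205),74),('ledgeN',(345,435),12)]:
    p=onz(s,*Q(q),z); print('side',n,np.round(p,1))
# slope plane from depth
for nm in('top0','side0'):
  C=cloud(load(nm))
  a=np.radians(78.2); ex=np.array([np.cos(a),np.sin(a)]); ey=np.array([-ex[1],ex[0]])
  X=(C[...,:2]-np.array([590,-17])); x=X@ex; y=X@ey
  for y0,y1,l in((-36,-24,'N'),(24,36,'F'),(-8,8,'mid')):
    for x0 in range(-80,80,10):
      m=(y>y0)&(y<y1)&(x>x0)&(x<x0+10)&(C[...,2]>5)&(C[...,2]<120)
      if m.sum()>2: print(nm,l,x0+5,round(float(np.median(C[...,2][m])),1),end='; ')
    print()
E
```

```text
lowF [642.9  44.5  12. ]
lowN [568.1  59.1  12. ]
ledgeF [634.    5.1  12. ]
ledgeN [559.4  19.6  12. ]
topinF [622.1 -55.4  74. ]
topinN [546.7 -40.9  74. ]
topoutF [618.8 -78.1  74. ]
topoutN [542.9 -64.7  74. ]
side lowF [642.   49.7  12. ]
side lowN [564.1  68.6  12. ]
side topoutF [616.1 -75.1  74. ]
side topoutN [543.3 -58.7  74. ]
side topinF [620.4 -51.9  74. ]
side topinN [545.2 -34.8  74. ]
side ledgeN [566.5  17.   12. ]
top0 N -55 73.9; top0 N -45 74.8; top0 N -35 75.8; top0 N -25 67.5; top0 N -15 57.2; top0 N -5 49.3; top0 N 5 39.2; top0 N 15 28.7; top0 N 25 17.4; top0 N 35 12.4; top0 N 45 12.9; top0 N 55 12.9; top0 N 65 13.1; top0 N 75 10.5; 
top0 F -55 69.7; top0 F -45 70.7; top0 F -35 72.7; top0 F -25 64.8; top0 F -15 55.4; top0 F -5 48.1; top0 F 5 37.6; top0 F 15 28.6; top0 F 25 18.7; top0 F 35 12.3; top0 F 45 12.7; top0 F 55 12.1; top0 F 65 12.1; top0 F 75 8.9; 
top0 mid -55 72.4; top0 mid -45 75.6; top0 mid -35 74.9; top0 mid -25 79.2; top0 mid -15 71.6; top0 mid -5 50.2; top0 mid 5 50.2; top0 mid 15 40.3; top0 mid 25 20.4; top0 mid 35 26.3; top0 mid 45 35.4; top0 mid 55 12.6; top0 mid 65 12.9; top0 mid 75 11.6; 
side0 N -45 73.9; side0 N -35 74.5; side0 N -25 70.4; side0 N -15 58.5; side0 N -5 49.2; side0 N 5 39.1; side0 N 15 27.5; side0 N 25 21.5; side0 N 35 12.8; side0 N 45 12.9; side0 N 55 11.3; side0 N 65 12.0; side0 N 75 9.9; 
side0 F -55 49.1; side0 F -45 54.1; side0 F -35 43.7; side0 F -25 53.6; side0 F -15 45.4; side0 F -5 44.0; side0 F 5 33.6; side0 F 15 26.2; side0 F 25 16.2; side0 F 35 11.3; side0 F 45 11.4; side0 F 55 11.9; side0 F 65 12.0; side0 F 75 10.2; 
side0 mid -55 73.8; side0 mid -45 74.2; side0 mid -35 74.3; side0 mid -25 77.4; side0 mid -15 67.8; side0 mid -5 52.5; side0 mid 5 47.3; side0 mid 15 38.5; side0 mid 25 22.1; side0 mid 35 12.1; side0 mid 45 14.7; side0 mid 55 13.9; side0 mid 65 12.3; side0 mid 75 8.0;
```

```bash
python3 - <<'E'
from h import *
go((617.8,334.3,260,31.3),(543.5,287.2,250,-50))
E
```

```text
t 6.42 tcp [617.8 334.3 220.8] psi 31.3 q [ 0.01  0.79 -0.92  1.45  0.64  1.22 -0.44] F [-5.3  2.7  1.8] op 12.9
(617.8, 334.3, 260, 31.3) -> [0.0, -0.2, -39.2] -0.001
(543.5, 287.2, 250, -50) -> [-87.9, 1.6, -29.2] 1.418
```

{"fn": "servo_tool", "kwargs": {
  "series": [
    [[0,0,0,0,55],[0,0,0,0,55],[0,0,0,0,55],[0,0,-20,0,55],[0,0,-40,0,55],[-40,0.8,-40,0.18,60],[-88,1.6,-35,0.5,60],[-88,1.6,-30,0.8,60],[-88,1.6,-30,1.1,60],[-88,1.6,-30,1.42,60],[-88,1.6,-30,1.42,60],[-88,1.6,-30,1.42,60]]
  ]
}}

```text
t: 7.92
tool_pos: [543.8, 287.9, 252.8]
eef_rot: [-2.91, 1.171, 0.002]
wrist_force: [-0.2, 0.3, 0.5]
opening: 0.704
```

```bash
cat >> h.py <<'E'
def wproj(c,p):
    f=200/np.tan(np.radians(c['fov_y'])/2); M=np.array(c['cam_to_world'])
    q=M[:3,:3].T@(np.array(p)-M[:3,3]); th=np.arctan2(np.hypot(q[0],q[1]),q[2]); r=f*th/np.hypot(q[0],q[1]); return q[0]*r+c['cx'],q[1]*r+c['cy']
E
python3 - <<'E'
from h import *
c=grab('wrist','w3'); grab('side','s3')
go((543.5,287.2,160,-50))
im=c['frame'][:,:,::-1].copy()
for p in[(543.5,287.2,159),(618.7,332.9,222)]:
    u=wproj(c,p); print(u); cv2.circle(im,tuple(int(a) for a in u),3,(0,0,255),-1)
cv2.imwrite('pics/w3b.png',im)
E
```

```text
t 8.03 tcp [543.8 287.9 252.8] psi -43.5 q [-0.02  0.52 -0.71  1.66  0.37  1.09 -1.6 ] F [0.3 0.6 0.1] op 60.0
(543.5, 287.2, 160, -50) -> [0.5, 1.1, 92.8] 0.113
(np.float64(323.09439586503663), np.float64(211.98905009645844))
(np.float64(371.9058110669373), np.float64(82.22934444252927))
```

View pics/w3b.png

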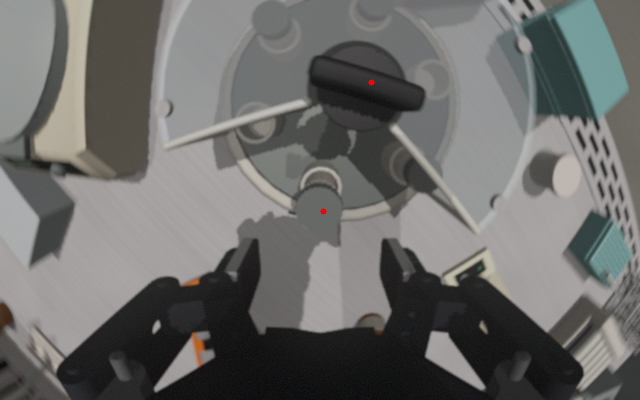

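View pics/s3.png

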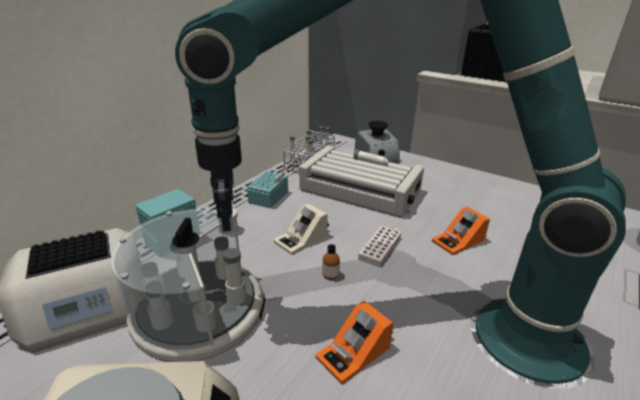

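{"fn": "servo_tool", "kwargs": {
  "series": [
    [[-1.2,-1,40,0.05,60],[-1.2,-1,85,0.1,60],[-1.2,-1,97,0.1,60],[-1.2,-1,97,0.1,40],[-1.2,-1,97,0.1,20],[-1.2,-1,97,0.1,20],[-1.2,-1,97,0.1,20],[-1.2,-1,97,0.1,20],[-1.2,-1,97,0.1,20]]
  ],
  "force": 25
}}

```text
t: 9.15
tool_pos: [544.7, 290.5, 157.5]
eef_rot: [-2.85, 1.306, -0.002]
wrist_force: [-0.3, 0.9, 5.9]
opening: 0.386
```

```bash
python3 - <<'E'
from h import *
go((543.5,287.2,260,-50),(560,160,260,-11),(599,27,260,-11))
E
```

```text
t 9.15 tcp [544.7 290.5 157.5] psi -49.2 q [-0.08  0.62 -0.63  1.74  0.44  0.92 -1.75] F [-0.3  0.9  5.9] op 32.9
(543.5, 287.2, 260, -50) -> [1.6, 2.4, -102.6] 0.013
(560, 160, 260, -11) -> [108.7, 72.9, -103.2] -0.667
(599, 27, 260, -11) -> [234.9, 130.2, -103.8] -0.667
```

{"fn": "servo_tool", "kwargs": {
  "series": [
    [[0,0,-15,0,20],[0,0,-50,0,20],[0,0,-100,0,20],[10,8,-104,-0.1,20],[60,40,-104,-0.2,20],[109,73,-104,-0.4,20],[150,91,-104,-0.6,20],[190,110,-104,-0.667,20],[235,130,-104,-0.667,20],[235,130,-104,-0.667,20],[235,130,-104,-0.667,20]]
  ]
}}

```text
t: 10.52
tool_pos: [599.0, 27.5, 260.7]
eef_rot: [-3.12, 0.301, -0.006]
wrist_force: [0.1, 0.1, -0.7]
opening: 0.39
```

```bash
python3 - <<'E'
from h import *
go((599,27,200,-11))
c=grab('wrist','w4'); c2=grab('side','s4'); c3=grab('top','t4')
im=c2['frame'][:,:,::-1]; cv2.imwrite('pics/s4c.png',cv2.resize(im[100:280,200:400],None,fx=3.3,fy=3.3,interpolation=2))
E
```

```text
t 10.53 tcp [599.   27.5 260.7] psi -11.0 q [ 0.5   0.52 -0.81  1.69  0.41  1.11 -0.62] F [ 0.1  0.1 -0.7] op 33.3
(599, 27, 200, -11) -> [-0.1, 1.0, 60.7] -0.0
```

View pics/w4.png

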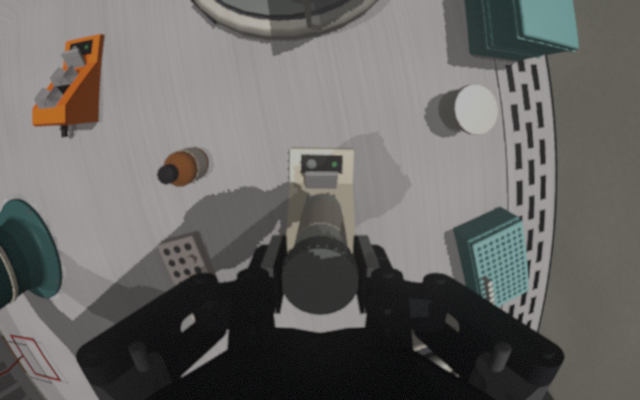

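View pics/s4c.png

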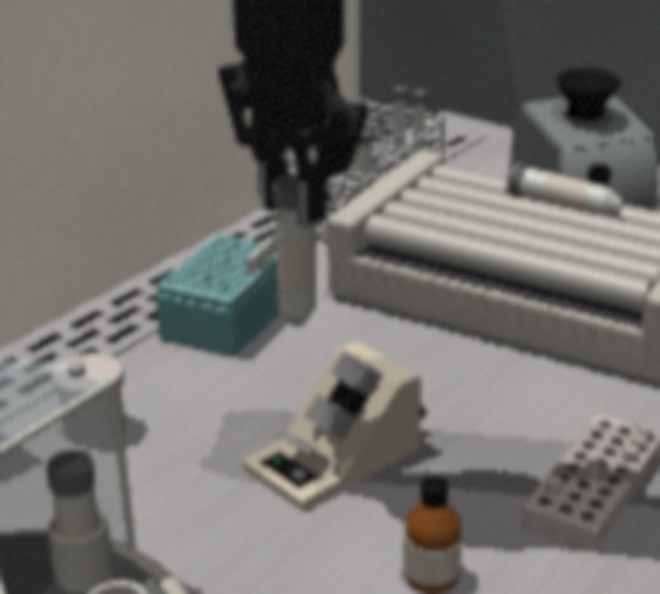

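```bash
python3 - <<'E'
from h import *
c=load('w4')
im=c['frame'][:,:,::-1]; cv2.imwrite('pics/w4c.png',cv2.resize(im[140:260,270:370],None,fx=5,fy=5,interpolation=2))
for q,z in[((290,149.5),12),((354.5,149.5),12),((321,163),36),((321,173),36),((321,187),20)]:
    print(q,z,np.round(onz(c,*q,z,True),1))
print(wproj(c,(599,27,36)))
E
```

```text
(290, 149.5) 12 [569.1  62.8  12. ]
(354.5, 149.5) 12 [644.5  48.3  12. ]
(321, 163) 36 [602.7  43.3  36. ]
(321, 173) 36 [600.6  32.1  36. ]
(321, 187) 20 [596.9  12.5  20. ]
(np.float64(320.48051752081204), np.float64(177.5991824796977))
```

View pics/w4c.png

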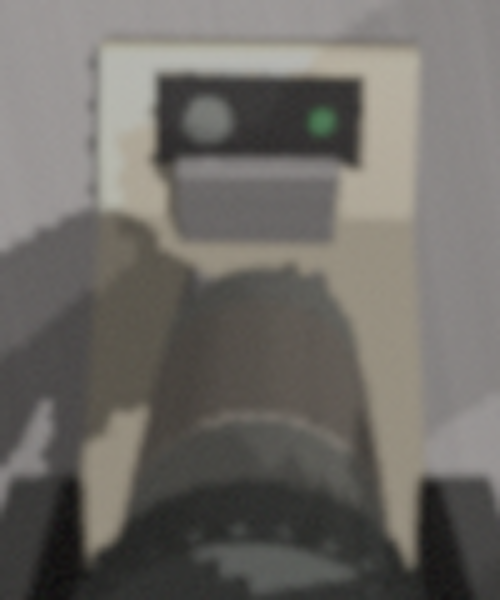

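```bash
python3 - <<'E'
from h import *
go((599.5,22,165,-11),(599.5,22,154,-11))
E
```

```text
t 10.68 tcp [598.9  28.8 260.6] psi -10.9 q [ 0.5   0.52 -0.81  1.69  0.41  1.11 -0.62] F [-0.3 -0.  -0.4] op 33.0
(599.5, 22, 165, -11) -> [1.6, 7.2, 95.6] 0.002
(599.5, 22, 154, -11) -> [1.5, 7.3, 106.6] 0.002
```

{"fn": "servo_tool", "kwargs": {
  "series": [
    [[1.6,7.2,30,0,20],[1.6,7.2,70,0,20],[1.6,7.2,95,0,20],[1.6,7.2,98,0,20],[1.6,7.2,101,0,20],[1.6,7.2,104,0,20],[1.6,7.2,104,0,20]]
  ]
}}

```text
t: 11.55
tool_pos: [599.8, 22.1, 157.2]
eef_rot: [-3.121, 0.297, -0.008]
wrist_force: [0.7, 0.2, -0.5]
opening: 0.39
```

```bash
python3 - <<'E'
from h import *
go((599.5,22,154,-11))
c2=grab('side','s5')
im=c2['frame'][:,:,::-1]; cv2.imwrite('pics/s5c.png',cv2.resize(im[130:260,240:360],None,fx=4.5,fy=4.5,interpolation=2))
print([ (round((a[0]-240)*4.5),round((a[1]-130)*4.5)) for a in [proj(c2,(600.3,26,36))]])
E
```

```text
t 11.55 tcp [599.8  22.1 157.2] psi -10.9 q [ 0.45  0.63 -0.74  1.77  0.51  0.93 -0.69] F [ 0.7  0.2 -0.5] op 33.3
(599.5, 22, 154, -11) -> [-0.3, 0.2, 3.2] 0.002
[(228, 463)]
```

View pics/s5c.png

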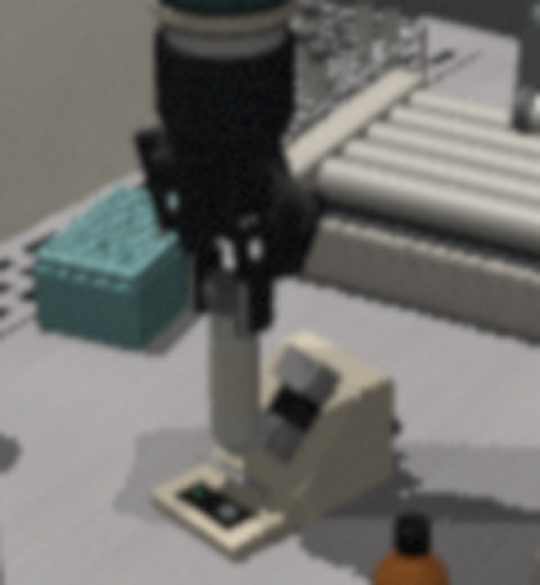

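{"fn": "servo_tool", "kwargs": {
  "series": [
    [[0,0,2,0,20],[0,5,3.5,0,20],[0,12,4.3,0,20],[0,18.4,5.4,0,20],[0,24,7,0,20],[0,30,9,0,20],[0,36,11,0,20],[0,36,11,0,20]]
  ]
}}

```text
t: 12.6
tool_pos: [593.7, -14.5, 146.4]
eef_rot: [-3.122, 0.299, -0.01]
wrist_force: [0.3, 0.7, 5.3]
opening: 0.387
```

```bash
python3 - <<'E'
from h import *
go((599.5,22,154,-11))
c2=grab('side','s6')
im=c2['frame'][:,:,::-1]; cv2.imwrite('pics/s6c.png',cv2.resize(im[130:260,240:360],None,fx=4.5,fy=4.5,interpolation=2))
E
```

```text
t 12.6 tcp [593.7 -14.5 146.4] psi -10.9 q [ 0.51  0.63 -0.73  1.8   0.52  0.9  -0.64] F [0.3 0.7 5.3] op 33.1
(599.5, 22, 154, -11) -> [-1.2, -37.0, -7.3] 0.001
```

View pics/s6c.png

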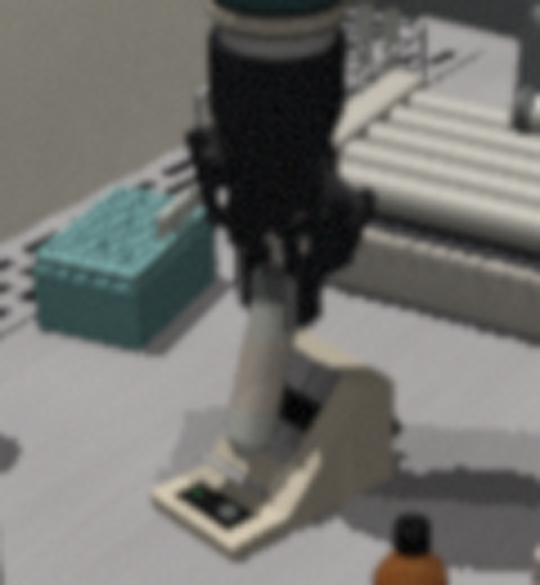

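{"fn": "servo_tool", "kwargs": {
  "series": [
    [[0,8,4,0,20],[0,15.7,8.8,0,20],[0,22,13,0,20],[0,28,17.5,0,20],[0,33,22,0,20],[0,37,25.5,0,20],[0,37,26,0,20]]
  ]
}}

```text
t: 13.52
tool_pos: [586.3, -50.3, 119.8]
eef_rot: [-3.122, 0.298, -0.008]
wrist_force: [-1.7, 0.4, 3.7]
opening: 0.386
```

```bash
python3 - <<'E'
from h import *
go((585.4,-51.1,120,-11))
c2=grab('side','s7')
im=c2['frame'][:,:,::-1]; cv2.imwrite('pics/s7c.png',cv2.resize(im[130:260,240:360],None,fx=4.5,fy=4.5,interpolation=2))
c2=grab('wrist','w7')
E
```

```text
t 13.53 tcp [586.3 -50.3 119.8] psi -10.9 q [ 0.56  0.66 -0.71  1.82  0.55  0.86 -0.61] F [-1.7  0.4  3.7] op 33.0
(585.4, -51.1, 120, -11) -> [-0.7, 0.9, -0.2] 0.001
```

View pics/s7c.png

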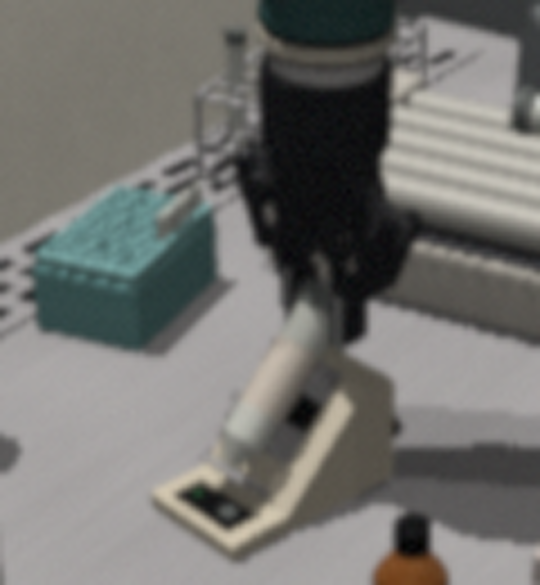

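View pics/w7.png

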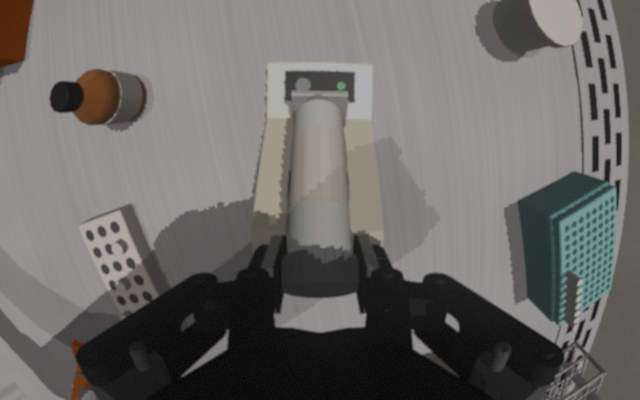

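{"fn": "servo_tool", "kwargs": {
  "series": [
    [[0,1,1.5,0,20],[0,2,3,0,20],[0,2,3,0,20]]
  ]
}}

```text
t: 14.0
tool_pos: [585.9, -51.3, 117.5]
eef_rot: [-3.121, 0.296, -0.008]
wrist_force: [-3.7, 0.4, 7.7]
opening: 0.39
```

```bash
python3 - <<'E'
from h import *
go((585.4,-51.1,120,-11))
c2=grab('side','s8')
im=c2['frame'][:,:,::-1].copy(); im=cv2.resize(im[150:250,250:330],None,fx=7.5,fy=6,interpolation=2)
for p in[(600.3,26,36),(585.4,-51,114.5),(598.6,17,45),(589,-32.4,95.4)]:
    u,v=proj(c2,p); cv2.circle(im,(int((u-250)*7.5),int((v-150)*6)),3,(0,0,255),-1)
cv2.imwrite('pics/s8c.png',im)
E
```

```text
t 14.0 tcp [585.9 -51.3 117.5] psi -10.8 q [ 0.56  0.66 -0.7   1.83  0.55  0.85 -0.6 ] F [-3.7  0.4  7.7] op 33.3
(585.4, -51.1, 120, -11) -> [-0.5, -0.1, -2.5] 0.003
```

View pics/s8c.png

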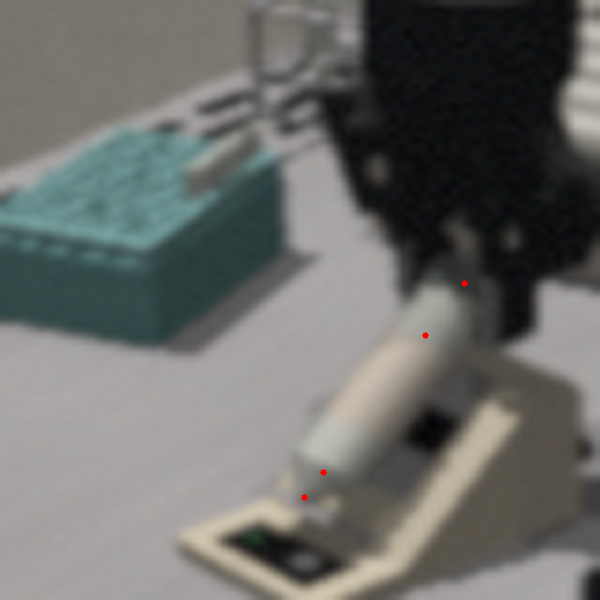

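{"fn": "servo_tool", "kwargs": {
  "series": [
    [[0,0,0,0,40],[0,0,0,0,55],[0,0,0,0,55],[0,0,0,0,55],[0,0,0,0,55]]
  ]
}}

```text
t: 14.68
tool_pos: [585.9, -51.3, 117.5]
eef_rot: [-3.121, 0.296, -0.008]
wrist_force: [-0.8, -0.4, -0.7]
opening: 0.644
```

```bash
python3 - <<'E'
from h import *
go((585.4,-51.1,120,-11))
c2=grab('side','s9')
im=c2['frame'][:,:,::-1].copy(); im=cv2.resize(im[150:250,250:330],None,fx=7.5,fy=6,interpolation=2)
cv2.imwrite('pics/s9c.png',im)
c2=grab('wrist','w9')
E
```

```text
t 14.68 tcp [585.9 -51.3 117.5] psi -10.8 q [ 0.56  0.66 -0.7   1.83  0.55  0.85 -0.6 ] F [-0.8 -0.4 -0.7] op 55.0
(585.4, -51.1, 120, -11) -> [-0.5, -0.1, -2.5] 0.003
```

View pics/s9c.png

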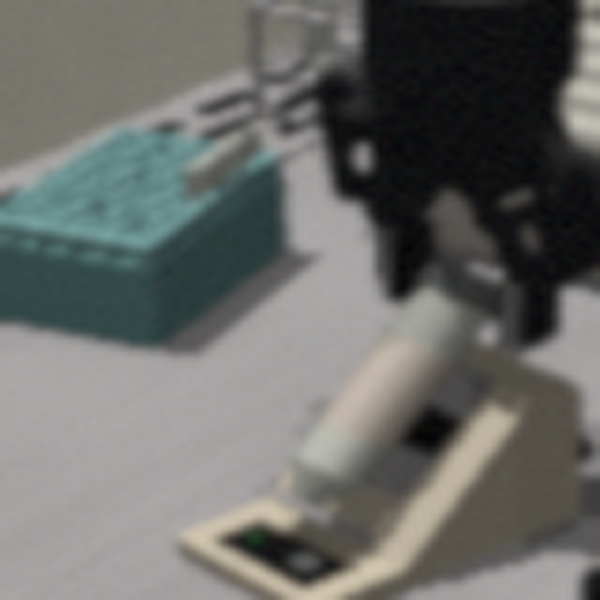

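View pics/w9.png

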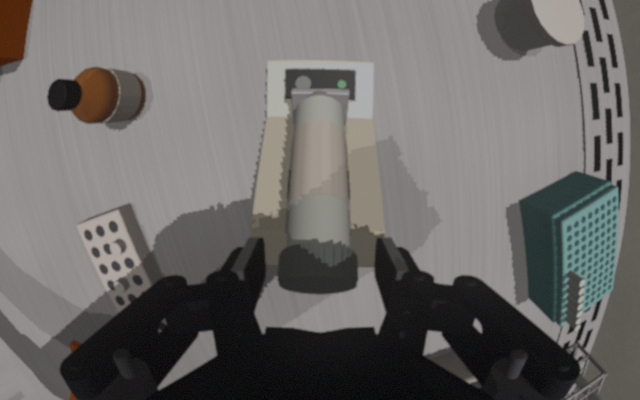

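```bash
python3 - <<'E'
from h import *
c=load('s9'); C=cloud(c)
u=np.array([-.189,-.982]); P=C[...,:2]-np.array([600.3,26]); U=P@u; W=P@np.array([.982,-.189]); Z=C[...,2]
al=(U+(Z-36))/np.sqrt(2); no=(-U+(Z-36))/np.sqrt(2)
m=(np.abs(W)<22)&(no>-8)&(no<40)&(al>-5)&(al<125)
for a in range(-5,125,10):
    k=m&(al>a)&(al<a+10)
    if k.sum()>3: print(a+5,k.sum(),'no max/95%',round(float(np.percentile(no[k],90)),1),'W at',np.round(np.percentile(W[k],[5,50,95]),1))
c=load('w9')
for q,z in[((320.5,94),44),((320.5,97),44)]: print(onz(c,*q,z,True))
cv2.imwrite('pics/w9c.png',cv2.resize(c['frame'][50:300,250:390,::-1],None,fx=3,fy=2.4,interpolation=2))
E
```

```text
0 33 no max/95% 6.9 W at [-16.8  -3.   14.4]
10 31 no max/95% 13.2 W at [-12.4  -5.6   6.4]
20 43 no max/95% 15.5 W at [-14.5  -9.3   6. ]
30 45 no max/95% 15.8 W at [-14.9 -10.    3.6]
40 46 no max/95% 15.5 W at [-14.8  -8.5   6.3]
50 41 no max/95% 15.8 W at [-14.5  -9.3   6.8]
60 43 no max/95% 16.0 W at [-14.9  -8.4   3.5]
70 43 no max/95% 15.5 W at [-15.   -9.1   5.4]
80 41 no max/95% 16.1 W at [-14.8  -9.8   4.8]
90 41 no max/95% 14.8 W at [-15.5  -8.6   7.1]
100 41 no max/95% 16.0 W at [-15.   -7.7   3.1]
110 46 no max/95% 18.2 W at [-18.2  -9.7   6.5]
120 10 no max/95% 16.5 W at [-16.1  -8.2   5.8]
[600.88452286  29.56254367  44.        ]
[600.5351735   27.72778111  44.        ]
```

View pics/w9c.png

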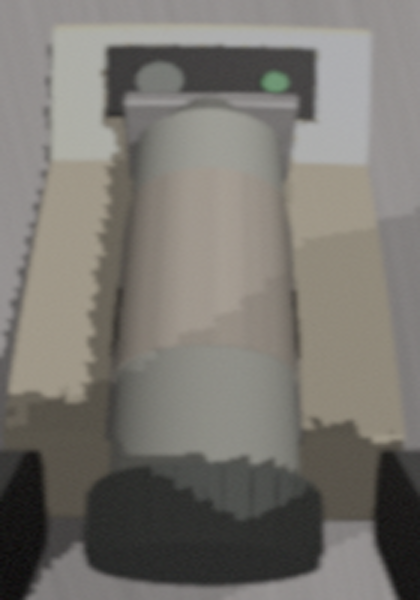

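{"fn": "servo_tool", "kwargs": {
  "series": [
    [[0,0,0,0,55],[0,0,0,0,55],[0,0,-6,0,55],[0,0,-11,0,55],[0,0,-11,0,40],[0,0,-11,0,20],[0,0,-11,0,20],[0,0,-11,0,20],[0,0,-11,0,20]]
  ],
  "force": 35
}}

```text
t: 15.9
tool_pos: [585.3, -51.5, 129.0]
eef_rot: [-3.122, 0.296, -0.006]
wrist_force: [-3.2, 0.3, 5.4]
opening: 0.384
```

```bash
python3 - <<'E'
from h import *
go((585.4,-51.1,120,-11))
c=load('top0'); C=cloud(c)
# mixer
P=lambda q:(290+q[0]/3.4-.35,85+q[1]/3.4-.35)
for n,q,z in[('chF L',(415,70),92),('chF R',(662,35),92),('chF inL',(420,97),92),('chF inR',(667,68),92),('chN inL',(487,470),92),('chN inR',(750,440),92),('chN outL',(490,508),92),('chN outR',(752,472),92)]:
    print(n,np.round(onz(c,*P(q),z),1))
# roller tops axis lines
for q1,q2 in[((455,98),(517,458)),((500,93),(562,452)),((545,88),(608,447)),((590,82),(655,440)),((635,78),(702,435))]:
    a=onz(c,*P(q1),90);b=onz(c,*P(q2),90); print(np.round(a[:2],1),np.round(b[:2],1),np.degrees(np.arctan2(*(b-a)[1::-1])))
E
```

```text
t 15.9 tcp [585.3 -51.5 129. ] psi -10.8 q [ 0.56  0.65 -0.72  1.82  0.54  0.87 -0.59] F [-3.2  0.3  5.4] op 32.8
(585.4, -51.1, 120, -11) -> [-0.0, -0.4, 9.0] 0.003
chF L [ 756.3 -231.8   92. ]
chF R [ 781. -430.   92.]
chF inL [ 733.7 -234.4   92. ]
chF inR [ 753.3 -431.5   92. ]
chN inL [ 437.1 -267.3   92. ]
chN inR [ 455.4 -467.8   92. ]
chN outL [ 408.4 -267.6   92. ]
chN outR [ 431.1 -466.9   92. ]
[ 733.  -262.6] [ 445.8 -291.2] -174.29984923265243
[ 736.4 -298.5] [ 449.6 -325.6] -174.58576628081383
[ 739.7 -334.4] [ 452.7 -360.8] -174.74807287499846
[ 743.9 -370.4] [ 457.2 -396.9] -174.73512939226256
[ 746.3 -406.4] [ 460.2 -432.8] -174.71830787537522
```

{"fn": "servo_tool", "kwargs": {
  "series": [
    [[0,0,-5,0,20],[0,0,-15,0,20],[0,0,-35,0,20],[0,0,-60,0,20],[0,0,-90,0,20],[0,0,-111,0,20],[0,0,-111,0,20]]
  ]
}}

```text
t: 16.77
tool_pos: [585.8, -51.9, 242.1]
eef_rot: [-3.123, 0.297, -0.012]
wrist_force: [0.0, -0.1, -1.4]
opening: 0.382
```

```bash
python3 - <<'E'
from h import *
go((575,-331.6,240,-84.6))
c2=grab('side','s10')
im=c2['frame'][:,:,::-1].copy(); im=cv2.resize(im[80:260,240:380],None,fx=4,fy=3.3,interpolation=2)
cv2.imwrite('pics/s10c.png',im)
E
```

```text
t 16.77 tcp [585.8 -51.9 242.1] psi -10.9 q [ 0.64  0.51 -0.81  1.74  0.42  1.06 -0.5 ] F [ 0.  -0.1 -1.4] op 32.6
(575, -331.6, 240, -84.6) -> [42.0, 276.7, 0.9] 1.287
```

View pics/s10c.png

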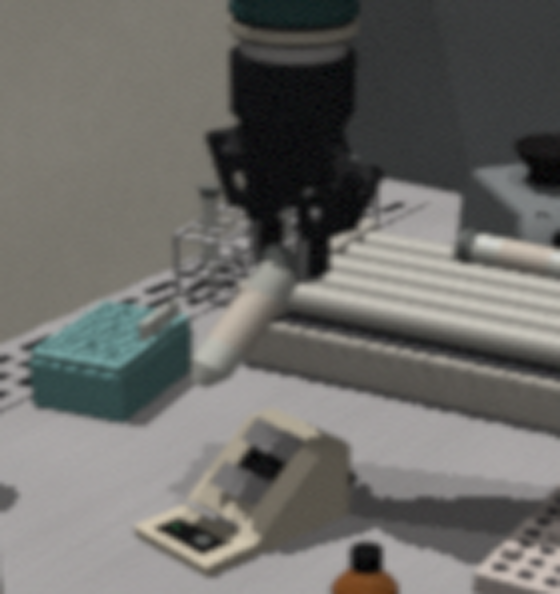

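Held at about 45°. Now travel to above the mixer groove.

{"fn": "servo_tool", "kwargs": {
  "series": [
    [[8,45,0,0.15,20],[16,90,0,0.3,20],[24,140,0,0.5,20],[30,190,0,0.68,20],[36,235,0,0.86,20],[42,265,0,1.04,20],[42,277,0,1.2,20],[42,277,0,1.287,20],[42,277,0,1.287,20],[42,277,0,1.287,20]]
  ]
}}

```text
t: 18.08
tool_pos: [573.8, -331.5, 238.4]
eef_rot: [-2.321, 2.107, 0.0]
wrist_force: [-1.6, -0.1, -0.2]
opening: 0.383
```

```bash
python3 - <<'E'
from h import *
go((575,-331.6,190,-84.6))
c2=grab('side','s11'); c=grab('wrist','w11'); grab('top','t11')
im=c2['frame'][:,:,::-1].copy(); im=cv2.resize(im[50:230,280:440],None,fx=4,fy=3.3,interpolation=2)
cv2.imwrite('pics/s11c.png',im)
im=c['frame'][:,:,::-1].copy()
for d in(-59,59):
    u=wproj(c,(594.6+d*.9956,-329.8+d*.094,88)); print(u); cv2.circle(im,tuple(int(a) for a in u),3,(0,0,255),-1)
cv2.imwrite('pics/w11b.png',im)
E
```

```text
t 18.07 tcp [ 573.8 -331.5  238.4] psi -84.5 q [ 0.79  0.55 -0.45  1.56  0.26  1.08 -1.2 ] F [-1.6 -0.1 -0.2] op 32.7
(575, -331.6, 190, -84.6) -> [0.4, -0.9, 48.4] 0.002
(np.float64(322.23638296672175), np.float64(230.23292878908643))
(np.float64(322.8687698505045), np.float64(99.97888128688793))
```

View pics/s11c.png

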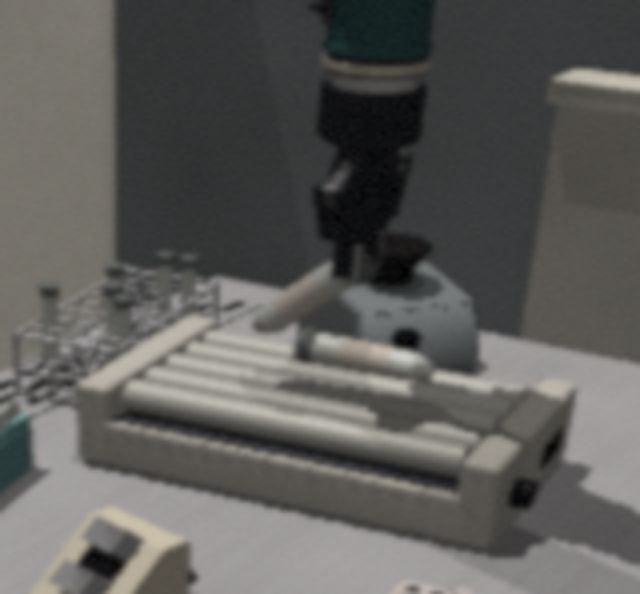

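View pics/w11b.png

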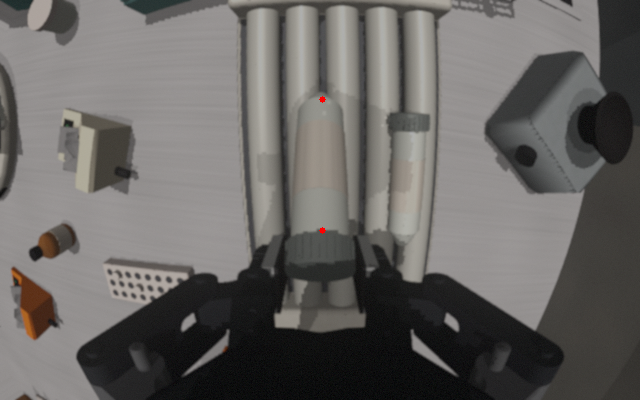

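{"fn": "servo_tool", "kwargs": {
  "series": [
    [[0.7,0,25,0,20],[0.7,0,48,0,20],[0.7,0,53,0,20],[0.7,0,57,0,20],[0.7,0,60,0,20],[0.7,2,62,0,20],[0.7,2,62,0,20]]
  ]
}}

```text
t: 19.1
tool_pos: [572.6, -332.8, 177.6]
eef_rot: [-2.319, 2.109, -0.003]
wrist_force: [1.4, -0.2, 1.2]
opening: 0.376
```

```bash
python3 - <<'E'
from h import *
go((575,-331.6,190,-84.6))
c2=grab('side','s12')
im=c2['frame'][:,:,::-1].copy(); im=cv2.resize(im[50:230,280:440],None,fx=4,fy=3.3,interpolation=2)
cv2.imwrite('pics/s12c.png',im)
E
```

```text
t 19.1 tcp [ 572.6 -332.8  177.6] psi -84.5 q [ 0.78  0.62 -0.43  1.61  0.29  0.97 -1.22] F [ 1.4 -0.2  1.2] op 32.1
(575, -331.6, 190, -84.6) -> [-1.0, -2.5, -12.4] 0.001
```

View pics/s12c.png

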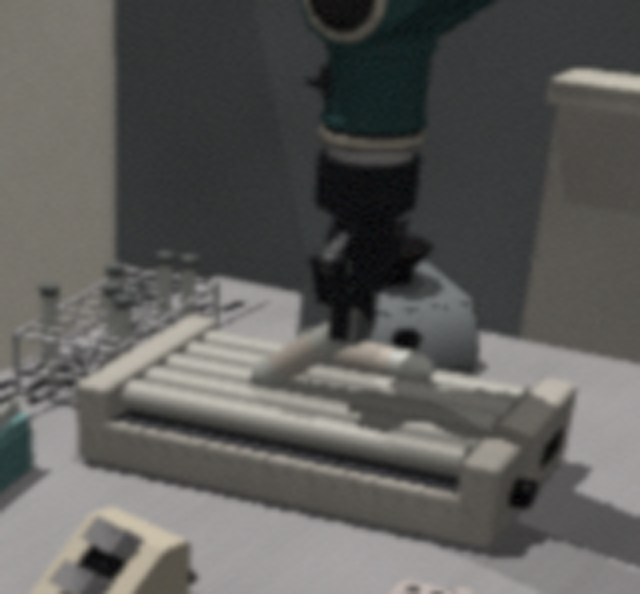

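{"fn": "servo_tool", "kwargs": {
  "series": [
    [[0,5,5,0,20],[0,10.5,10,0,20],[0,15,16,0,20],[0,20,23,0,20],[0,24,31,0,20],[0,26,38,0,20],[0,27,39,0,20]]
  ]
}}

```text
t: 20.02
tool_pos: [545.7, -335.3, 137.6]
eef_rot: [-2.319, 2.109, -0.002]
wrist_force: [-1.8, -1.4, 3.2]
opening: 0.38
```

```bash
python3 - <<'E'
from h import *
go((575,-331.6,190,-84.6))
c2=grab('side','s13');grab('wrist','w13')
im=c2['frame'][:,:,::-1].copy(); im=cv2.resize(im[110:210,300:430],None,fx=6,fy=5,interpolation=2)
cv2.imwrite('pics/s13c.png',im)
E
```

```text
t 20.02 tcp [ 545.7 -335.3  137.6] psi -84.6 q [ 0.8   0.63 -0.42  1.69  0.31  0.88 -1.22] F [-1.8 -1.4  3.2] op 32.5
(575, -331.6, 190, -84.6) -> [-1.1, -29.8, -52.2] 0.001
```

View pics/s13c.png

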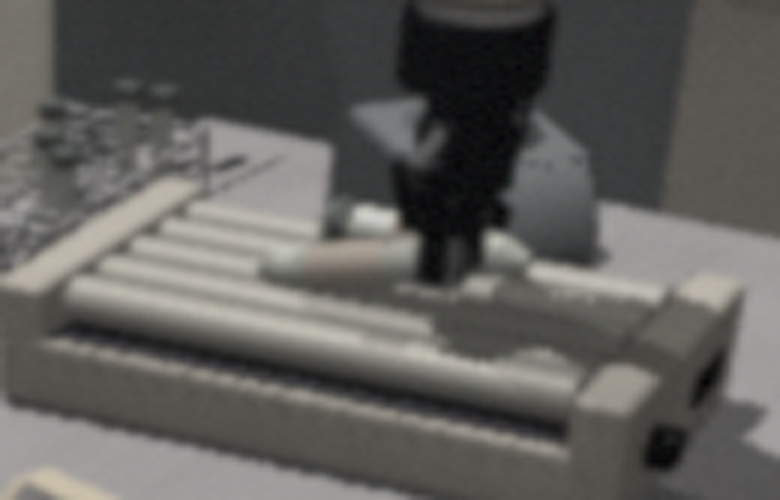

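View pics/w13.png

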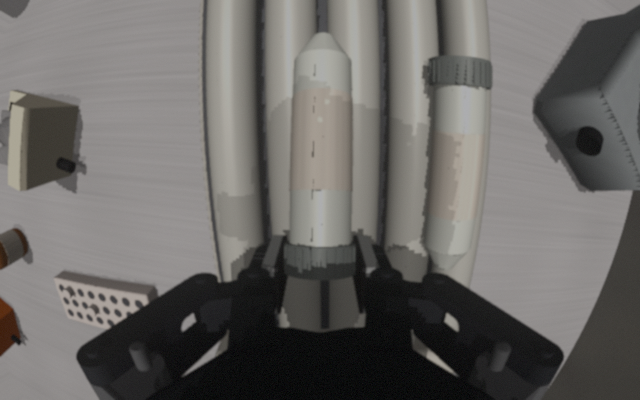

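{"fn": "servo_tool", "kwargs": {
  "series": [
    [[0,1,4,0,20],[0,2,8,0,20],[0,3,12,0,20],[0,3.5,15,0,20],[0,3.7,17,0,20],[0,3.7,19,0,20],[0,3.7,19,0,20]]
  ]
}}

```text
t: 21.0
tool_pos: [542.6, -335.4, 119.1]
eef_rot: [-2.319, 2.108, -0.003]
wrist_force: [-2.2, -0.7, 3.1]
opening: 0.38
```

```bash
python3 - <<'E'
from h import *
go((575,-331.6,190,-84.6))
c2=grab('side','s14');grab('wrist','w14')
im=c2['frame'][:,:,::-1].copy(); im=cv2.resize(im[130:190,330:410],None,fx=9.5,fy=9.5,interpolation=2)
cv2.imwrite('pics/s14c.png',im)
E
```

```text
t 21.0 tcp [ 542.6 -335.4  119.1] psi -84.5 q [ 0.8   0.65 -0.41  1.71  0.32  0.84 -1.22] F [-2.2 -0.7  3.1] op 32.4
(575, -331.6, 190, -84.6) -> [-0.9, -33.1, -70.7] 0.001
```

View pics/s14c.png

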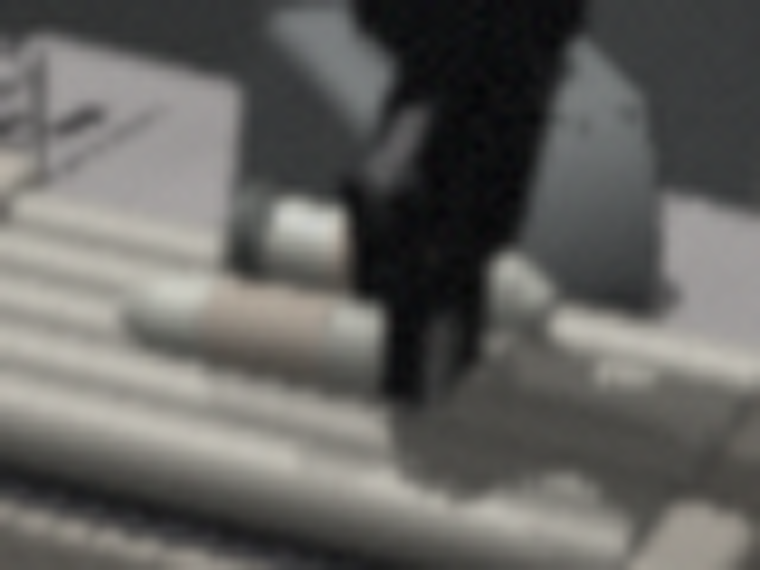

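View pics/w14.png

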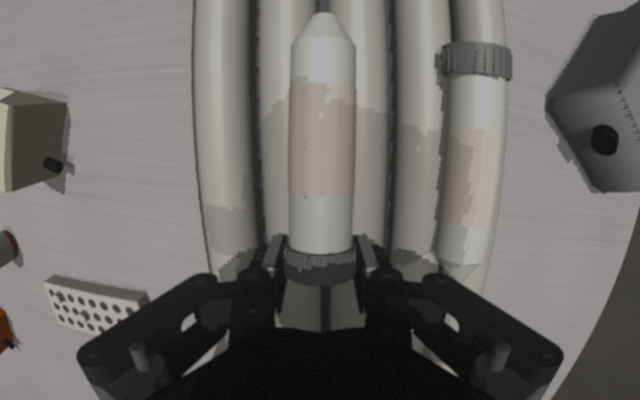

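{"fn": "servo_tool", "kwargs": {
  "series": [
    [[0,0,1,0,20],[0,0,2,0,20],[0,0,2,0,36],[0,0,2,0,38],[0,0,2,0,45],[0,0,2,0,45],[0,0,2,0,45],[0,0,0,0,45]]
  ]
}}

```text
t: 22.1
tool_pos: [542.5, -335.4, 119.2]
eef_rot: [-2.319, 2.108, -0.003]
wrist_force: [-0.4, 0.5, 0.2]
opening: 0.53
```

```bash
python3 - <<'E'
from h import *
go((542.6,-335.4,300,-84.6))
c2=grab('side','s15');grab('wrist','w15')
im=c2['frame'][:,:,::-1].copy(); im=cv2.resize(im[130:190,330:410],None,fx=9.5,fy=9.5,interpolation=2)
cv2.imwrite('pics/s15c.png',im)
E
```

```text
t 22.1 tcp [ 542.5 -335.4  119.2] psi -84.5 q [ 0.8   0.65 -0.41  1.71  0.32  0.84 -1.22] F [-0.4  0.5  0.2] op 45.3
(542.6, -335.4, 300, -84.6) -> [-0.6, -1.2, -180.8] 0.001
```

View pics/w15.png

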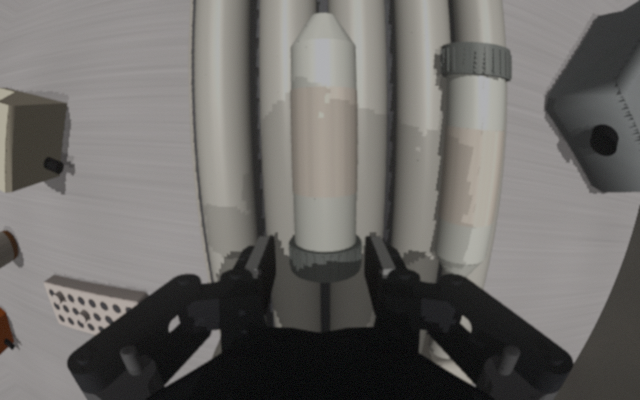

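Released, and the tube is lying in the groove with clearance at both pads. Retreating straight up, slowly at first.

{"fn": "servo_tool", "kwargs": {
  "series": [
    [[0,0,-8,0,45],[0,0,-20,0,45],[0,0,-45,0,45],[0,0,-90,0,45],[0,0,-140,0,45],[0,0,-180,0,45],[0,0,-180,0,45]]
  ]
}}

```text
t: 23.08
tool_pos: [543.4, -336.7, 304.8]
eef_rot: [-2.318, 2.107, -0.017]
wrist_force: [-0.1, -0.3, -0.9]
opening: 0.528
```

```bash
python3 - <<'E'
from h import *
go()
c=grab('wrist','w16'); c2=grab('side','s16')
C=cloud(c2)
d=np.array([.9956,.094]); n=np.array([-.094,.9956]); P=C[...,:2]-np.array([596.2,-347.6])
a=P@d; b=P@n; Z=C[...,2]
m=(abs(b-18)<14)&(Z>100)&(Z<130)&(abs(a)<130)
print('extent',np.percentile(a[m],[1,99]))
for x in range(-80,90,20):
    k=m&(abs(a-x)<10)
    if k.sum()>3: print(x,k.sum(),round(float(np.percentile(Z[k],95)),1),round(float(np.median(b[k])),1))
E
```

```text
t 23.07 tcp [ 543.4 -336.7  304.8] psi -84.5 q [ 0.85  0.45 -0.48  1.56  0.21  1.17 -1.14] F [-0.1 -0.3 -0.9] op 45.1
extent [-56.63501054  57.026506  ]
-60 26 120.2 22.0
-40 36 118.2 25.2
-20 41 114.9 25.0
0 39 114.6 25.8
20 35 114.9 24.1
40 30 114.2 24.6
60 8 106.5 22.9
```

View pics/w16.png

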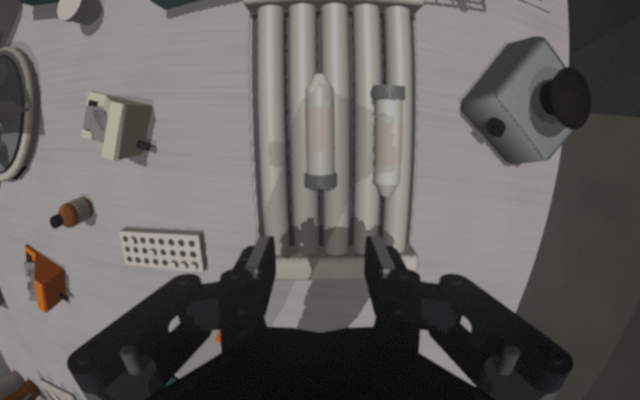

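View pics/s16.png

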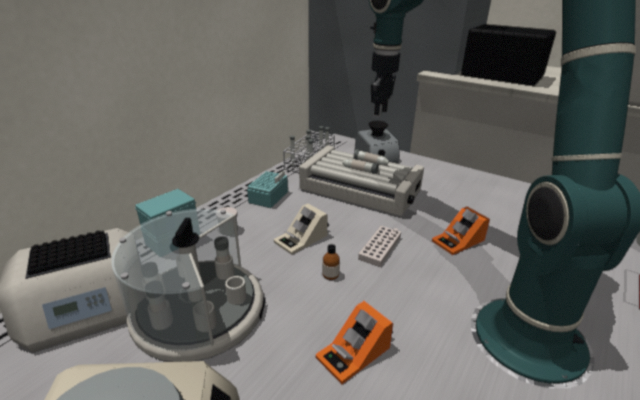

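{"fn": "servo_tool", "kwargs": {
  "series": [
    [[0,0,0,0,45],[0,0,0,0,45],[0,0,0,0,45],[0,0,0,0,45]]
  ]
}}

```text
t: 23.68
tool_pos: [541.4, -336.1, 299.9]
eef_rot: [-2.319, 2.108, -0.005]
wrist_force: [-0.3, -0.5, 0.9]
opening: 0.525
```

```bash
python3 - <<'E'
from h import *
go(); print(sign_off())
E
```

```text
t 23.68 tcp [ 541.4 -336.1  299.9] psi -84.5 q [ 0.85  0.46 -0.47  1.57  0.21  1.16 -1.14] F [-0.3 -0.5  0.9] op 44.8
the job is handed in; nothing more can be done
None
```

The job is handed in at about 24 s of the 64 s allowed; `sign_off()` reports no verdict, so whether it passed is not confirmed.

**What I did:**
- I turned the carousel about 150° by its handle, so the tall tube stood in the middle of the hood's open front.
- I lifted the tube by its cap, stood its foot at the reader's stop and pivoted it into the cradle, then let go.
- I picked it up again, held at about 45°, and pivoted it level into the mixer groove at y = 18 mm.

**Last checks:**
- **Cradle:** depth readings put the tube parallel to the 45° slope, with its foot at the stop and the fingers clear. It was let go for about 0.6 s or more.
- **Mixer:** the tube spans about -57 to +57 mm along the rollers. Its body top is 114 to 115 mm above the table over most of the length. The two readings at the cap end are higher, 118 and 120 mm, as the wider cap would give. The sideways depth reading was 4 to 8 mm off the groove, because the side camera sees only one flank; the wrist picture shows the tube seated in the groove.
- **Surroundings:** the old tube and the reader, bottle, rack and jar look unmoved in the last pictures. The pots are still standing in their sleeves. The arm is clear of everything and the wrist force is close to zero.

No check failed. The top and side cameras placed the handle, hood and reader a few mm apart, which the wrist view and the grip on the handle settled.

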